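# Lock the stencil press with its second nut

### The arm

A 6-joint arm with a two-finger parallel gripper is mounted at the origin on the work surface. World frame = base frame: x ahead of the robot, y to its left, z up, the work surface at z = 0. Lengths are in m, angles in rad, forces in N, time in s.
With the tool pointing down it reaches from about 0.25 to 0.775 m from the base axis. Payload 4 kg.
Tool frame: the origin (TCP) lies at the very end of the fingers, on their centre line; the grasp point (between the pads) lies 19 mm behind it; z points along the fingers, y is the direction in which the jaws open and shut (so a half turn about z gives the same grasp; the last joint's range is limited). The gripper opens to 85 mm and grips with 20 to 120 N. Pads are 22 mm wide; open, the fingers measure 114 mm over their backs; the gripper's body (76 mm by 85 mm) begins 54 mm behind the grasp point. The pads swing forward as they close: fully open they stand 13 mm farther back than shut.
Start: joints at [1.064, 0.087, 1.371, -0, 1.684, -0.103], TCP at [0.216, 0.506, 0.231] pointing down, gripper open.
Joint ranges: [-3.1, 3.1], [-0.76, 2.03], [0.27, 2.55], [-1.08, 4.22], [0.17, 2.65], [-2.57, 2.57]. Speed limits (rad/s): [2.79, 2.79, 3.14, 3.14, 3.14, 3.14].

### API

Orientations are given as a unit quaternion [x, y, z, w].
In Python, from plant import robot, effector, readout, imaging gives the robot as it stands. The module is installed in compiled form; this text tells all that it offers. Calls block until the motion is done:
- robot.movep(position, orientation): joint-space move of the TCP to a pose.
- robot.movel(position, orientation=None, velocity=0.15, force_limit=None): straight line of the TCP; orientation=None keeps the orientation; velocity is the mean speed in m/s. With force_limit (N) it stops when the force on the tool has changed by that much, and returns True; else False.
- robot.move_joints(angles): joint-space move.
- effector.set_gripper(opening, grip_force=None): finger opening in m; grip_force is the grip in N (None keeps the last); returns when the fingers have stopped.
- robot.hold(seconds).
- robot.inverse_kinematics(position, orientation): joint angles nearest the present ones, or None.
- readout.read_state(): the state.
- imaging.read_camera(name): name is "scene" or "side" or "wrist"; returns a dict with "image" (400x640x3 uint8, blue, green, red), "range_z" (400x640 float32, m along the optical axis (not along the pixel's ray), 0 where there is no reading), "camera_matrix" (3x3 intrinsics, pixels), "rvec" (rotation vector, rad) and "tvec" (3), from world to camera coordinates, as OpenCV has them. Camera axes: x right, y down, z forward; pixel columns grow to the right and rows downward; lengths in m; the calibration is good to about 2 mm. A picture is of the moment at which its call begins.
A pose or a line that the arm cannot do raises robot.Unreachable and nothing moves.
- robot.sign_off(): hands the job in, once; it reports no verdict.
The state is a dict: "time": time; "joints": joint angles; "qvel": joint speeds; "effort": joint torques, N m; "tool_pos": TCP position; "ee_rot": TCP orientation; "ft_force": force on the tool from outside, world axes, zero at the start; "ft_torque": the same for the moment, N m; "grip_width": finger opening in m.
Only numpy, scipy, OpenCV 4.12 (cv2) and the standard library are available. Lean on these libraries where they do the work, as an engineer would, in place of code of your own. Each camera call takes 0.05 s, during which the arm holds its last target.

### The job

The lower nut of the stencil press is already set. Swing the holding fork fully home onto the lower nut so that it cannot turn, then run the upper nut down and tighten it firmly against the lower one, to about 0.4 N m and not over 0.6 N m, so that the two stay jammed. Leave the fork on, the lower nut where it is set and the other things undisturbed.

Things in the scene. Friction and masses are not known exactly. Their poses are not given: they have to be found in the camera images.
- press: The stencil press, fixed: board 260 x 340 x 20 mm, card stack 18 mm, steel bar 50 x 270 x 10 mm (top 48 mm above the table) and, in the middle, an upright 20 mm threaded stud, its tip 114 mm above the table. Origin: at table height on the stud's axis; z up, y along the bar, x across. Right-hand steep thread: a nut turned clockwise from above goes down 6 mm a turn.
- nut1_mid (a point): Centre of the lower (first) steel hex nut, 30 mm across flats, 16 mm high, down on the bar, its top face 64 mm above the table; a dark spring washer 28 mm across and 2.5 mm thick lies on that face and belongs to it. z up; two flats face its +y and -y, the others follow every 60 degrees. It turns easily (0.05 N m) if nothing holds it.
- nut1 (a joint): Turn of the lower nut from its nominal place, rad, clockwise from above positive; at the start within 0.06 of 0. It is to stay within 0.35 of 0 (in the seated fork it has about 0.2 of play).
- nut2_mid (a point): Centre of the upper steel hex nut, to be tightened: 30 mm across flats, 26 mm high, z up, flats facing its +y, -y and every 60 degrees. Its hex sleeve is sprung on the threaded core (1.5 N m/rad). Starts 2.1 to 3.8 mm (0.35 to 0.64 turn) above the washer, runs with 0.06 N m and stays where left; once it bears on the washer (underside 66.5 mm above the table), torque climbs 0.3 to 0.5 N m/rad.
- fork (a joint): Angle of the holding fork about its upright pivot, rad: 0 = home, jaw fully round the lower nut; positive = swung open, anticlockwise from above. Starts at 0.45 to 0.8. Turned clockwise it comes home and stops there against the nut. It stays where it is left and moves with about 0.12 N m of friction.
- fork_knob (a point): Centre of the black upright round knob of the fork, 14 mm in diameter, by which it is swung; 34 mm high, from 59 to 93 mm above the table. It stands 180 mm from the pivot.
- fork_pivot (a point): Point on the fork's upright pivot axis, 60 mm above the table, 85 mm from the stud along the press's -y. The fork is a flat steel bar 10 mm thick (50 to 60 mm above the table), with a two-pronged jaw 33 mm wide half-way along its side.
- sparenut: Bystander: loose hex nut, 30 mm across flats, 16 mm high, lying on the press's board; origin under its centre.
- tape: Bystander: small roll of tape, 52 mm across, 20 mm high, on the press's board; origin under its centre.
- glue: Bystander: glue bottle, 56 mm across, 150 mm high; origin under its centre.
- pot: Bystander: white cup, 80 mm across, 100 mm high; origin under its centre.
- ruler: Bystander: aluminium ruler 30 x 300 x 5 mm lying flat; origin under its centre.
- knife: Bystander: yellow craft knife, about 140 mm long, 20 wide, 17 high, lying; origin under its handle's centre.
- mallet: Bystander: hammer lying on the table; origin under its middle.

How it is judged:
By the outcome, as a careful person would: the job done as asked, in the order asked, and still so for the second after the job is handed in, with the robot touching nothing.
It also fails if it takes over 70 s, if anything falls off the work surface, if the arm or the gripper's body presses on something with over 40 N, if the wrist force passes 120 N, or if a joint passes its speed limit or range.

## Working session

There is one attempt and no reset: what is moved stays moved. The work goes in short steps, each a Python script; the robot and the scene stay as the last script left them, time stands still between calls to the robot, and variables do not carry over. Pictures are saved under pics/ and viewed, and the job is handed in when it is done.

```bash
mkdir -p pics; cat > h.py <<'E'
import numpy as np, cv2
from plant import robot, effector, readout, imaging
def cam(n,save=None):
    d=imaging.read_camera(n)
    if save: cv2.imwrite('pics/'+save,d['image'])
    return d
def proj(d,P):
    return cv2.projectPoints(np.float64(P).reshape(-1,1,3),d['rvec'],d['tvec'],d['camera_matrix'],None)[0].reshape(-1,2)
def ray(d,uv,z):
    R=cv2.Rodrigues(d['rvec'])[0];c=-R.T@np.ravel(d['tvec'])
    v=R.T@np.linalg.inv(d['camera_matrix'])@np.array([uv[0],uv[1],1.])
    return c+v*(z-c[2])/v[2]
def pts(d):
    z=d['range_z'];h,w=z.shape;u,v=np.meshgrid(np.arange(w),np.arange(h))
    K=d['camera_matrix'];X=np.stack([(u-K[0,2])/K[0,0]*z,(v-K[1,2])/K[1,1]*z,z],-1)
    R=cv2.Rodrigues(d['rvec'])[0];return (X-np.ravel(d['tvec']))@R
E
python3 - <<'E'
from h import *
for n in ['scene','side','wrist']:
    d=cam(n,n+'0.png');np.savez('pics/'+n+'0.npz',**d)
    R=cv2.Rodrigues(d['rvec'])[0];print(n,-R.T@np.ravel(d['tvec']),R[2],d['camera_matrix'][0,0])
s=readout.read_state();print(s)
E
```

```text
scene [ 1.17532865 -0.7801891   1.0370201 ] [-0.4795963   0.5072306  -0.71603388] 474.0354222187967
side [0.45303118 1.06624608 1.15868097] [ 0.07049889 -0.73560048 -0.67373722] 504.8291292596644
wrist [0.13998957 0.5380685  0.37274662] [ 0.29649217 -0.12790456 -0.94643162] 352.711928223243
{'time': 0.15, 'joints': array([ 1.06392940e+00,  8.78268960e-02,  1.37194524e+00,  7.67773173e-06,
        1.68360536e+00, -1.03097619e-01]), 'qvel': array([-9.36431885e-05, -1.95712561e-03, -4.18440322e-03,  1.52087715e-03,
        1.48017759e-03,  1.05479150e-03]), 'effort': array([ 1.23097383e-03, -3.52373600e+01, -3.13678944e+01, -1.61476901e-04,
        8.05938238e-03, -3.45408762e-05]), 'tool_pos': array([0.21589665, 0.50542628, 0.23036589]), 'ee_rot': array([ 2.00515564e-01,  9.79690110e-01, -8.50092784e-04, -2.71611803e-04]), 'ft_force': array([0.13400251, 0.58599139, 0.30830284]), 'ft_torque': array([-0.0308811 , -0.01602192,  0.03615406]), 'grip_width': 0.08529358470533237}
```

View pics/scene0.png

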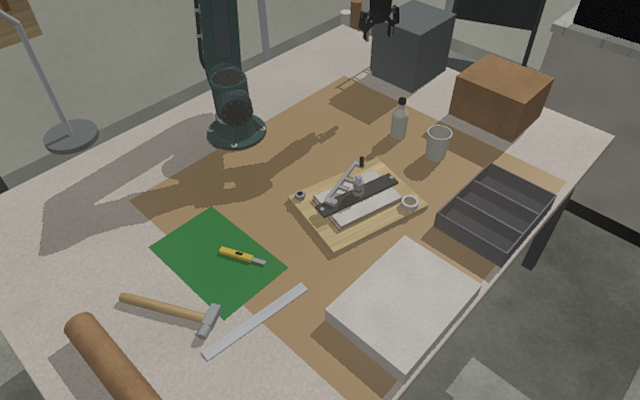

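View pics/side0.png

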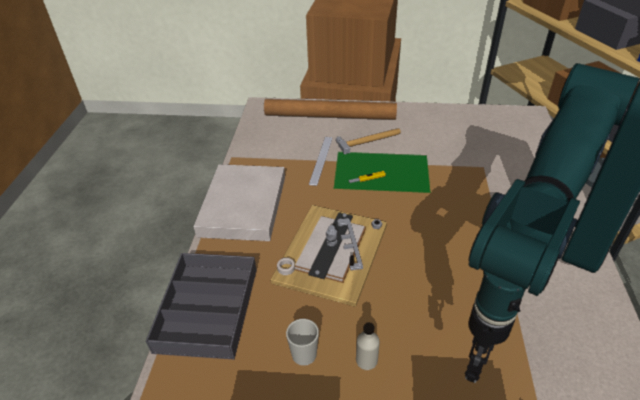

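View pics/wrist0.png

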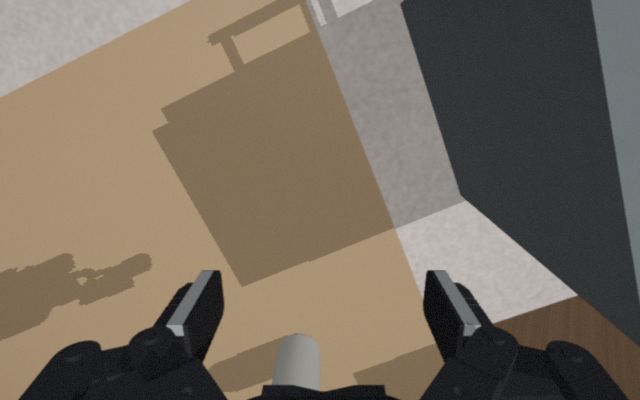

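The scene view shows the press near (358,205), with the stud at about (358,183) and the black knob at (361,161). In the side view the stud is near (334,230) and the knob near (353,262). The wrist camera can't see the press yet. I'll zoom in.

```bash
python3 - <<'E'
import cv2
a=cv2.imread('pics/scene0.png')[150:255,280:435];cv2.imwrite('pics/s_z.png',cv2.resize(a,None,fx=5,fy=5,interpolation=cv2.INTER_CUBIC))
a=cv2.imread('pics/side0.png')[200:305,265:395];cv2.imwrite('pics/d_z.png',cv2.resize(a,None,fx=5,fy=5,interpolation=cv2.INTER_CUBIC))
E
```

```text
(no output)
```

View pics/s_z.png

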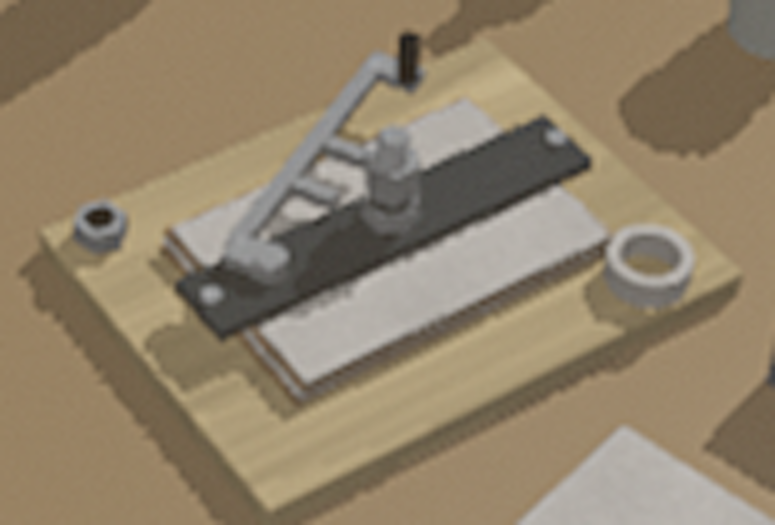

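View pics/d_z.png

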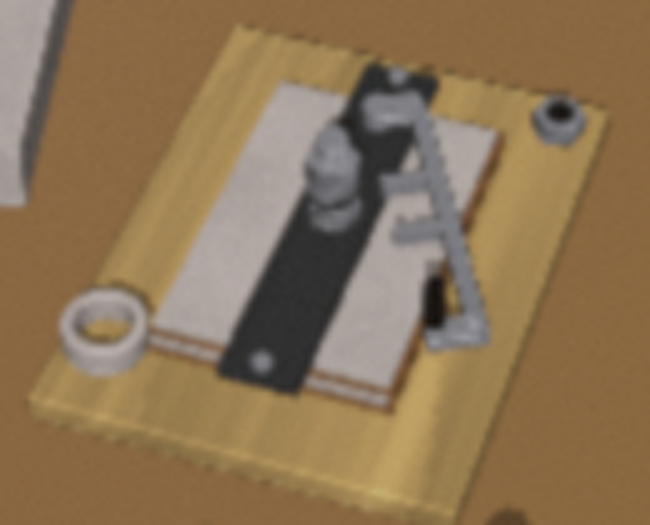

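The crops show the stud tip at about (358.6,177) in scene and (331,225.5) in side. The knob top is at about (362,157.5) in scene and (352,254) in side. The fork is open toward the robot side, and its prongs point at the stud.

```bash
python3 - <<'E'
from h import *
S=dict(np.load('pics/scene0.npz'));D=dict(np.load('pics/side0.npz'))
f=lambda a:np.round(a,4)
Z=lambda p,o:(p[0]/5+o[0],p[1]/5+o[1])
so=(280,150);do=(265,200)
print('stud',f(ray(S,Z((394,133),so),.114)),f(ray(D,Z((330,128),do),.114)))
print('knobtop',f(ray(S,Z((409,38),so),.093)),f(ray(D,Z((434,272),do),.093)))
print('barends S',[f(ray(S,Z(p,so),.048)) for p in [(176,287),(222,338),(592,160),(545,117)]])
print('barends D',[f(ray(D,Z(p,do),.048)) for p in [(373,62),(438,75),(297,395),(220,372)]])
print('board S',[f(ray(S,Z(p,so),.02)) for p in [(37,235),(272,513),(742,275),(483,40)]])
print('board D',[f(ray(D,Z(p,do),.02)) for p in [(238,25),(610,103),(455,520),(30,402)]])
# board mask by colour in both views
for n,d in (('S',S),('D',D)):
    P=pts(d)
    hsv=cv2.cvtColor(d['image'],cv2.COLOR_BGR2HSV)
    m=(abs(P[...,2]-.048)<.004)&(hsv[...,2]<110)&(P[...,0]>.3)&(P[...,0]<.7)&(abs(P[...,1])<.3)
    q=P[m];print(n,m.sum(),f(cv2.minAreaRect(np.float32(q[:,:2]))[0]),cv2.minAreaRect(np.float32(q[:,:2])))
E
```

```text
stud [0.5506 0.0186 0.114 ] [0.551  0.0125 0.114 ]
knobtop [0.4871 0.1089 0.093 ] [0.4848 0.1027 0.093 ]
barends S [array([ 0.4991, -0.1108,  0.048 ]), array([ 0.5461, -0.1218,  0.048 ]), array([0.6102, 0.1393, 0.048 ]), array([0.5651, 0.1508, 0.048 ])]
barends D [array([ 0.5345, -0.1162,  0.048 ]), array([ 0.4922, -0.107 ,  0.048 ]), array([0.5584, 0.1604, 0.048 ]), array([0.6036, 0.1469, 0.048 ])]
board S [array([ 0.3875, -0.1179,  0.02  ]), array([ 0.6371, -0.1789,  0.02  ]), array([0.7206, 0.1457, 0.02  ]), array([0.471 , 0.2094, 0.02  ])]
board D [array([ 0.6294, -0.176 ,  0.02  ]), array([ 0.3809, -0.1179,  0.02  ]), array([0.4661, 0.2191, 0.02  ]), array([0.7143, 0.1538, 0.02  ])]
S 872 [0.5445 0.0174] ((0.544509768486023, 0.017397664487361908), (0.2685331404209137, 0.07148770242929459), 75.40037536621094)
D 727 [0.5437 0.0198] ((0.5436554551124573, 0.01982860267162323), (0.27334949374198914, 0.06434352695941925), 75.27206420898438)
```

The two views agree to within 6 mm, so I take the stud at about (0.551, 0.0155) and the press's +y at 75.6°. The knob is about 0.178 m from the pivot, which fits, at an angle of about 0.5. Next is a closer look with the wrist camera.

```bash
cat >> h.py <<'E'
def q(t): return [np.cos(t/2),np.sin(t/2),0,0]
E
python3 - <<'E'
from h import *
robot.movep([.53,.05,.23],q(np.pi/2))
s=readout.read_state();print(s['time'],s['tool_pos'],s['joints'],s['ft_force'],s['ft_torque'])
d=cam('wrist','w1.png');np.savez('pics/w1.npz',**d)
print(proj(d,[[.551,.0155,.114],[.5298,-.066,.06],[.486,.106,.093]]))
E
```

```text
2.1417 [0.5298825  0.05092328 0.23004684] [-1.09620037e-02  4.79965993e-02  1.41479253e+00  3.98492421e-04
  1.67878058e+00 -1.24825921e-02] [ 0.66728401 -0.40844357 -0.57836607] [ 0.04618901 -0.01567931 -0.01307519]
[[348.56474129 236.51454828]
 [322.28591579 287.20388797]
 [265.85015346 118.48603021]]
```

View pics/w1.png

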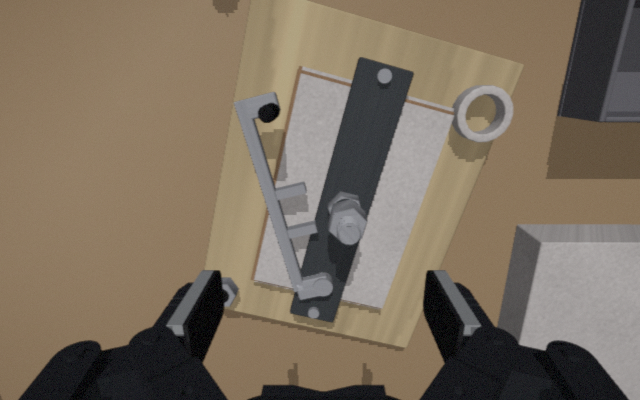

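The wrist view shows the stud tip at about (348,232), the knob top at (268,111), the pivot boss at (319,286) and the nut just above the stud tip. I'll zoom in and refine these.

```bash
python3 - <<'E'
from h import *
W=dict(np.load('pics/w1.npz'))
a=W['image'][180:300,280:400];cv2.imwrite('pics/w1z.png',cv2.resize(a,None,fx=5,fy=5,interpolation=cv2.INTER_CUBIC))
g=W['image'].max(2);m=np.uint8(g[90:135,245:295]<30)*255
for c in cv2.findContours(m,0,2)[0]:
    if cv2.contourArea(c)>20: print(cv2.minEnclosingCircle(c),cv2.boundingRect(c))
print('stud',ray(W,(348,232),.114),'knob',ray(W,(269,112),.093),'barc',(ray(W,(359,59),.048)+ray(W,(414,73),.048)+ray(W,(291,311),.048)+ray(W,(333,321),.048))/4)
for p in [(359,59),(414,73),(291,311),(333,321)]: print(ray(W,p,.048))
for p in [(523,64),(407,349)]: print(ray(W,p,.02))
E
```

```text
((23.961538314819336, 22.423076629638672), 10.062773704528809) (14, 14, 20, 18)
stud [0.5504516  0.01944596 0.114     ] knob [0.48868033 0.11090206 0.093     ] barc [0.55183519 0.01786254 0.048     ]
[0.56102481 0.15139557 0.048     ]
[0.60900097 0.14020133 0.048     ]
[ 0.49573161 -0.10361191  0.048     ]
[ 0.54158335 -0.11653482  0.048     ]
[0.71672467 0.14876261 0.02      ]
[ 0.63417652 -0.17923897  0.02      ]
```

View pics/w1z.png

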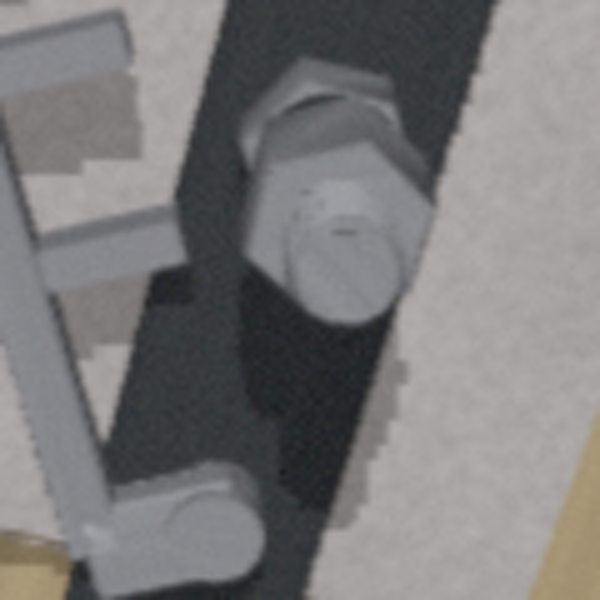

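Stud at about (0.551, 0.0175) and knob at about (0.488, 0.109), 0.178 m from the pivot, so both are consistent. I'll cage the knob loosely between the fingers and swing it along its arc until it meets the stop.

```bash
cat >> h.py <<'E'
STUD=np.array([.551,.0175]);PSI=np.deg2rad(75.57)
PY=np.array([np.cos(PSI),np.sin(PSI)]);PIV=STUD-.085*PY
def kn(a): return PIV+.18*np.array([np.cos(PSI+a),np.sin(PSI+a)])
def st(tag=''):
    s=readout.read_state();print(tag,round(s['time'],2),np.round(s['tool_pos'],4),'F',np.round(s['ft_force'],2),'T',np.round(s['ft_torque'],3),'w',round(s['grip_width'],4),'j6',round(s['joints'][5],3));return s
E
python3 - <<'E'
from h import *
Q=q(np.pi/2)
effector.set_gripper(.05)
robot.movep([.488,.109,.13],Q)
st('above')
print(robot.movel([.488,.109,.069],velocity=.08,force_limit=10)); st('down')
effector.set_gripper(.0,20); st('grip')
effector.set_gripper(.020); st('cage')
for a in [.4,.3,.2,.12,.06]:
    r=robot.movel([*kn(a),.069],velocity=.08,force_limit=12); st(f'{a} {r}')
    if r: break
E
```

```text
above 3.19 [0.4888 0.1088 0.1309] F [ 0.29 -0.29  0.02] T [0.043 0.002 0.   ] w 0.05 j6 0.106
False
down 4.1 [0.4885 0.109  0.0696] F [ 0.43  1.17 -0.1 ] T [-0.01 -0.05  0.01] w 0.0501 j6 0.106
grip 4.51 [0.4883 0.1092 0.0696] F [-0.45 -0.82  1.61] T [0.095 0.106 0.06 ] w 0.0132 j6 0.106
cage 4.75 [0.4879 0.1089 0.0689] F [ 0.36 -1.08 -1.01] T [-0.024 -0.025 -0.075] w 0.02 j6 0.106
0.4 False 5.1 [0.5039 0.1133 0.0691] F [ 0.29  0.09 -0.06] T [ 0.021 -0.144  0.016] w 0.0199 j6 0.111
0.3 False 5.47 [0.5215 0.1149 0.069 ] F [ 0.41  0.23 -0.42] T [ 0.027 -0.154  0.005] w 0.0204 j6 0.111
0.2 False 5.85 [0.5393 0.1149 0.069 ] F [-0.05 -0.13  0.33] T [ 0.01  -0.086  0.005] w 0.02 j6 0.107
0.12 False 6.18 [0.5539 0.1135 0.0692] F [ 0.15 -0.12 -0.01] T [-0.014 -0.051  0.028] w 0.02 j6 0.102
0.06 False 6.47 [0.5645 0.1117 0.0691] F [ 0.54 -0.8   0.49] T [-0.008 -0.051 -0.019] w 0.02 j6 0.097
```

```bash
python3 - <<'E'
from h import *
for a in [.03,0,-.03,-.06,-.1]:
    r=robot.movel([*kn(a),.069],velocity=.03,force_limit=10); s=st(f'{a} {r}')
    if r: break
d=cam('wrist','w2.png');np.savez('pics/w2.npz',**d)
E
```

```text
0.03 False 6.8 [0.5694 0.1108 0.0689] F [0.46 0.16 0.06] T [-0.067  0.049 -0.042] w 0.02 j6 0.094
0 False 7.13 [0.5749 0.1094 0.069 ] F [-0.44  1.36  0.27] T [ 0.024  0.032 -0.029] w 0.0198 j6 0.091
-0.03 False 7.47 [0.5802 0.108  0.069 ] F [-0.77  0.23  0.08] T [ 0.007 -0.021  0.011] w 0.02 j6 0.088
-0.06 True 7.7 [0.581  0.1075 0.0681] F [-1.9   0.94  1.34] T [0.052 0.349 0.068] w 0.0198 j6 0.085
```

View pics/w2.png

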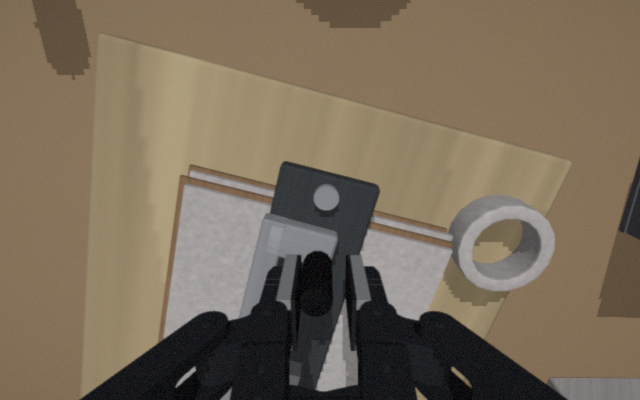

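The stop came at a TCP angle of about -0.03, which with the 3 mm cage gap puts the fork home. The picture shows the knob between the fingers at (316,285) with the fork lying along the bar. I'll release upward, then inspect the jaw and the orientation of nut 2.

```bash
python3 - <<'E'
from h import *
p=readout.read_state()['tool_pos']
robot.movel([p[0]-.002,p[1]+.0005,.069],velocity=.03); effector.set_gripper(.03)
robot.movel([p[0]-.002,p[1]+.0005,.13],velocity=.1)
robot.movel([.551,.0175,.175],velocity=.15)
robot.hold(.2)
st()
d=cam('wrist','w3.png');np.savez('pics/w3.npz',**d)
print(proj(d,[[*STUD,.114]]),proj(d,[[*STUD,.0955]]))
u,v=proj(d,[[*STUD,.0955]])[0].astype(int)
cv2.imwrite('pics/w3z.png',cv2.resize(d['image'][v-60:v+60,u-60:u+60],None,fx=5,fy=5,interpolation=cv2.INTER_CUBIC));print(u-60,v-60)
E
```

```text
10.07 [0.5509 0.0183 0.1742] F [-0.55  0.3  -0.06] T [-0.024  0.029  0.028] w 0.0302 j6 -0.072
[[323.25784812 223.24772234]] [[323.54843342 212.70395768]]
263 152
```

View pics/w3.png

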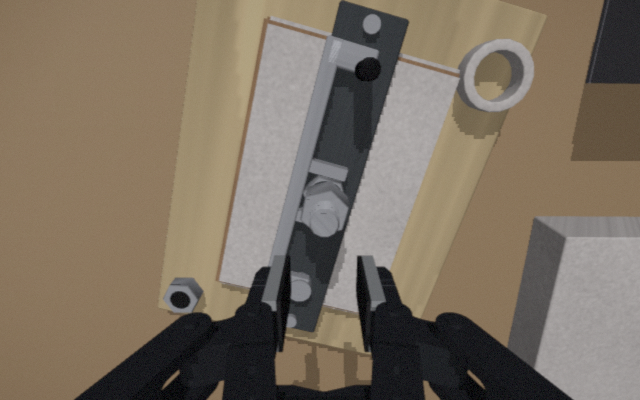

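View pics/w3z.png

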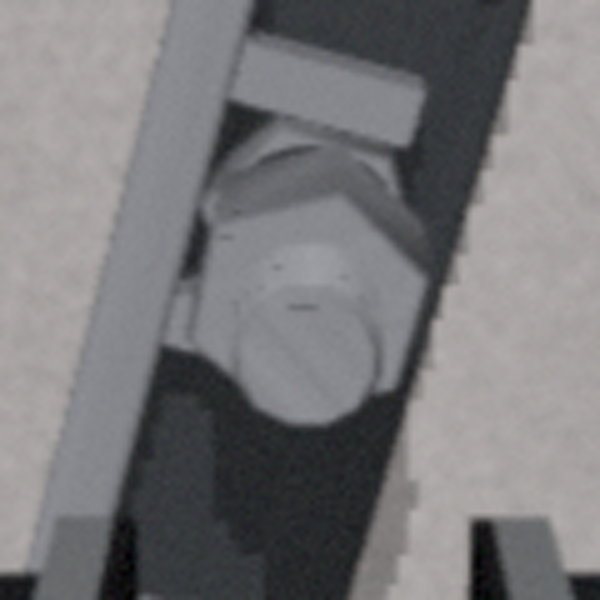

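The fork is home, with its prong around the lower nut. The stud tip is at (325,223). Nut 2's upper hex corners, in zoom pixels, are (212,222), (343,190), (430,270), (396,388) and (193,342).

```bash
python3 - <<'E'
from h import *
W=dict(np.load('pics/w3.npz'))
c=ray(W,(263+310/5,152+355/5),.114);print('stud',c)
V=[(212,222),(343,190),(430,270),(396,388),(193,342)]
for z in (.0945,.0955):
  P=np.array([ray(W,(263+a/5,152+b/5),z)[:2] for a,b in V])
  C=cv2.minEnclosingCircle(np.float32(P))
  print(C)
  an=np.rad2deg(np.arctan2(*(P-C[0]).T[::-1]));print(an, an%60)
print('knob',ray(W,(367,69),.093)); k=ray(W,(367,69),.093)[:2]
piv=c[:2]-.085*PY;r=k-piv;print(np.linalg.norm(r),np.arctan2(r[1],r[0])-PSI)
E
```

```text
stud [0.55208142 0.0176724  0.114     ]
((0.5515641570091248, 0.016943808645009995), 0.017302852123975754)
[ 137.27407518   73.80048356   17.11423035  -44.74851784 -160.46474156] [17.27407518 13.80048356 17.11423035 15.25148216 19.53525844]
((0.5515705347061157, 0.017322810366749763), 0.01722557656466961)
[ 137.27365644   73.80010336   17.1142613   -44.74809204 -160.46475332] [17.27365644 13.80010336 17.1142613  15.25190796 19.53524668]
knob [0.57663852 0.1079447  0.093     ]
0.17854865329054528 -0.007207083299188843
```

Circumradius comes out at 17.3 mm, as it should. Centre is (0.5517, 0.0173) and the flats' normals lie at 46.5° mod 60. The knob angle is -0.007, so the fork is home. I'll grip nut 2 across the flats at 106.5° (j6 ≈ -1.83) and start turning clockwise.

```bash
cat >> h.py <<'E'
def turn(dth,xy,z0,t0,n,stop=None,k=4):
    """clockwise by dth in n steps from tool angle t0; z follows 6 mm/turn"""
    for i in range(1,n+1):
        a=dth*i/n; robot.movel([*xy,z0-.006*a/2/np.pi],q(t0-a),velocity=.05) 
        s=readout.read_state()
        print(round(s['time'],2),round(a,2),'F',np.round(s['ft_force'],1),'Tz',round(s['ft_torque'][2],3),'j6',round(s['joints'][5],2))
E
python3 - <<'E'
from h import *
C=[.5517,.0173];t0=np.deg2rad(196.5)
effector.set_gripper(.05)
robot.movep([*C,.15],q(t0)); st('above')
r=robot.movel([*C,.070],velocity=.08,force_limit=10); st(f'down {r}')
if not r:
    effector.set_gripper(0,50); st('grip')
    d=cam('wrist','w4.png')
    turn(.3,C,.070,t0,2)
E
```

```text
above 12.07 [0.5517 0.0173 0.1501] F [-0.07  0.4   0.36] T [ 0.03  -0.016  0.026] w 0.05 j6 -1.93
down False 13.22 [0.5523 0.0173 0.0708] F [0.26 0.41 0.15] T [ 0.022 -0.011  0.001] w 0.0496 j6 -1.93
grip 13.53 [0.5522 0.0175 0.071 ] F [-1.06  0.27  3.87] T [ 0.138  0.173 -0.003] w 0.0287 j6 -1.93
13.88 0.15 F [-1.2  0.7  5.1] Tz 0.081 j6 -1.78
14.18 0.3 F [-1.5  0.6  6.1] Tz 0.016 j6 -1.63
```

View pics/w4.png

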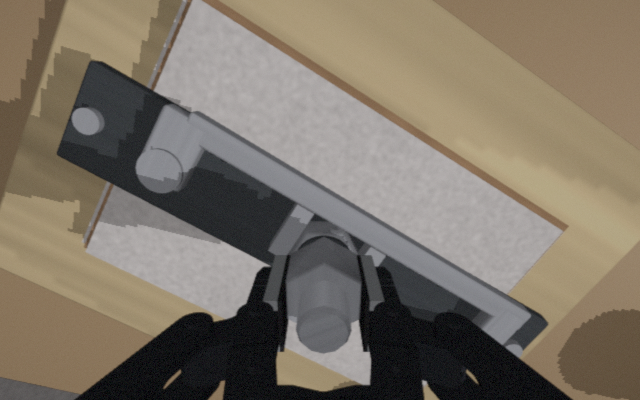

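The nut is gripped squarely between the pads at (325,290). Single torque readings are noisy, so I'll average them. I'm continuing down toward contact.

```bash
cat >> h.py <<'E'
def tz(n=8,dt=.02):
    F=[]
    for _ in range(n):
        robot.hold(dt);s=readout.read_state();F.append([*s['ft_force'],*s['ft_torque']])
    F=np.array(F);return F.mean(0),F[:,5].std()
C=np.array([.5517,.0173]);T0=np.deg2rad(196.5)
def turn2(a0,a1,st_,z0,lim=.35,t0=T0,n=6):
    for a in np.arange(a0+st_,a1+1e-6,st_):
        robot.movel([*C,z0-.006*a/2/np.pi],q(t0-a),velocity=.05)
        m,sd=tz(n);s=readout.read_state()
        print(round(s['time'],2),'a',round(a,3),'F',np.round(m[:3],1),'Tz',round(m[5],3),'sd',round(sd,3),'w',round(s['grip_width'],4),'j6',round(s['joints'][5],2))
        if m[5]>lim: break
    return a
E
python3 - <<'E'
from h import *
turn2(.3,2.1,.3,.070,lim=.25)
E
```

```text
14.73 a 0.6 F [-1.8 -0.9  5.3] Tz 0.055 sd 0.033 w 0.029 j6 -1.33
15.28 a 0.9 F [-2.  -2.   5.5] Tz 0.038 sd 0.019 w 0.0292 j6 -1.03
15.83 a 1.2 F [-2.7 -2.9  6.1] Tz 0.014 sd 0.023 w 0.0291 j6 -0.73
16.38 a 1.5 F [-3.7 -2.6  7.2] Tz 0.056 sd 0.03 w 0.0292 j6 -0.43
16.93 a 1.8 F [-4.5 -3.5  7.8] Tz 0.039 sd 0.017 w 0.0292 j6 -0.13
17.48 a 2.1 F [-5.7 -3.6  8.7] Tz 0.054 sd 0.026 w 0.0291 j6 0.17
```

```bash
python3 - <<'E'
from h import *
turn2(2.1,4.2,.2,.070,lim=.22,n=12)
E
```

```text
18.03 a 2.3 F [-6.8 -3.4  9.1] Tz 0.031 sd 0.023 w 0.0289 j6 0.37
18.58 a 2.5 F [-7.1 -3.1  9.3] Tz 0.037 sd 0.024 w 0.0295 j6 0.57
19.13 a 2.7 F [-8.  -2.4  9.7] Tz 0.025 sd 0.038 w 0.0293 j6 0.77
19.68 a 2.9 F [-8.1 -1.8 10.2] Tz 0.035 sd 0.019 w 0.0291 j6 0.97
20.23 a 3.1 F [-8.7 -1.3 10.3] Tz 0.023 sd 0.032 w 0.0293 j6 1.17
20.78 a 3.3 F [-8.8 -0.6 10.5] Tz 0.035 sd 0.028 w 0.0291 j6 1.37
21.33 a 3.5 F [-8.6  0.1 10.6] Tz 0.013 sd 0.025 w 0.0292 j6 1.57
21.88 a 3.7 F [-8.7  0.6 10.5] Tz 0.044 sd 0.026 w 0.0288 j6 1.77
22.43 a 3.9 F [-8.7  1.  10.7] Tz 0.09 sd 0.032 w 0.0291 j6 1.97
22.98 a 4.1 F [-8.1  1.7 10.4] Tz 0.091 sd 0.024 w 0.0289 j6 2.17
```

Torque starts to rise at about 3.8 rad, so the nut has just met the washer. Before j6 runs out I'll release, turn back 120°, read the zero torque with the fingers open, and regrip.

```bash
python3 - <<'E'
from h import *
a=4.1; t1=T0+2*np.pi/3
C2=C+[-.0007,0]
effector.set_gripper(.05)
robot.movel([*C2,.0672],q(T0-a+np.pi/3),velocity=.05)
robot.movel([*C2,.0672],q(t1-a+.04),velocity=.05)
m,sd=tz(25);print('bias',np.round(m,3),sd)
d=cam('wrist','w5.png')
effector.set_gripper(0,80); st('grip')
m,sd=tz(20);print('gripped',np.round(m,3),sd)
E
```

```text
bias [-0.083  0.017 -0.108  0.004  0.011 -0.004] 0.028414562186429397
grip 26.53 [0.5508 0.0174 0.0676] F [-1.83 -0.39  3.45] T [ 0.07   0.267 -0.013] w 0.0284 j6 0.035
gripped [-2.53   0.146  3.984  0.048  0.44   0.01 ] 0.02355156573978421
```

View pics/w5.png

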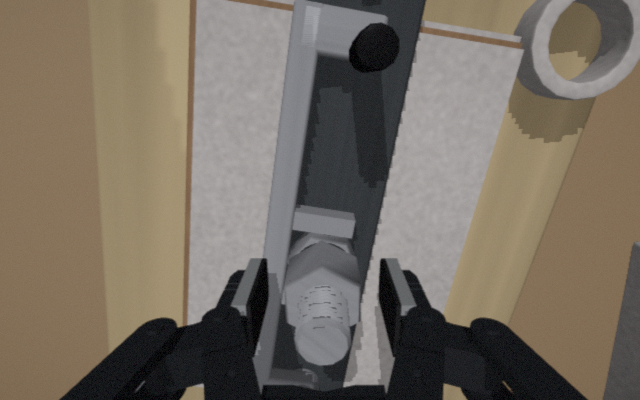

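The bias is about zero and the fork is still home, with the knob at (374,46). Now tightening in small steps.

```bash
python3 - <<'E'
import h; from h import *
h.C=C+[-.0007,0]
turn2(4.06,5.3,.12,.0672+.0039,lim=.27,t0=T0+2*np.pi/3,n=12)
E
```

```text
27.33 a 4.18 F [-3.5  0.3  5.3] Tz 0.112 sd 0.033 w 0.0285 j6 0.16
27.8 a 4.3 F [-3.4  0.5  5.1] Tz 0.089 sd 0.011 w 0.0282 j6 0.28
28.27 a 4.42 F [-3.2  0.3  5.4] Tz 0.163 sd 0.02 w 0.0287 j6 0.4
28.73 a 4.54 F [-3.2  0.4  5.8] Tz 0.199 sd 0.029 w 0.0285 j6 0.51
29.2 a 4.66 F [-3.3  0.2  5.8] Tz 0.219 sd 0.029 w 0.0285 j6 0.63
29.67 a 4.78 F [-3.3  0.2  5.9] Tz 0.268 sd 0.031 w 0.0287 j6 0.75
30.13 a 4.9 F [-3.3 -0.1  5.8] Tz 0.266 sd 0.027 w 0.028 j6 0.87
30.6 a 5.02 F [-3.1  0.1  6. ] Tz 0.274 sd 0.018 w 0.0286 j6 0.99
```

```bash
python3 - <<'E'
from h import *
m,sd=tz(30);print(np.round(m,3),sd)
d=cam('wrist','w6.png');cv2.imwrite('pics/w6z.png',cv2.resize(d['image'][170:370,220:430],None,fx=3,fy=3))
st()
E
```

```text
[-3.331  0.047  6.011  0.022  0.578  0.276] 0.02852855691177206
 31.15 [0.5511 0.0172 0.067 ] F [-3.98 -0.18  6.26] T [-0.019  0.616  0.306] w 0.0287 j6 0.995
```

View pics/w6z.png

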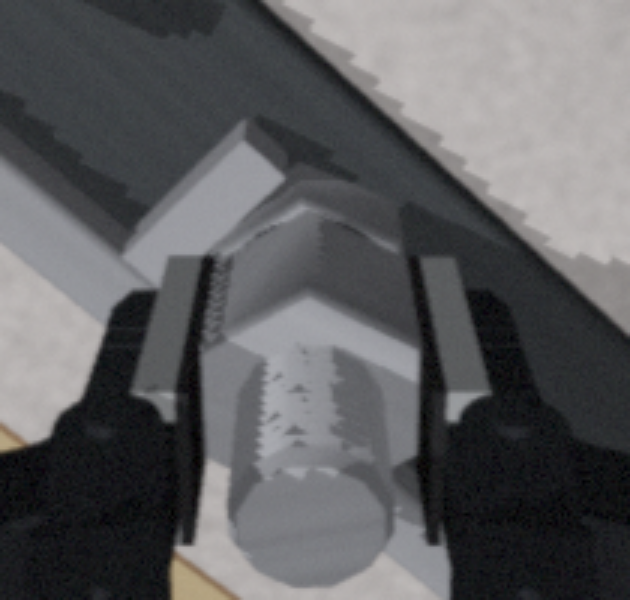

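View pics/w6.png

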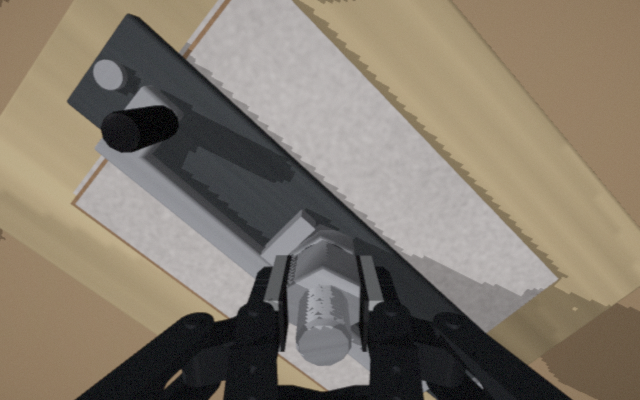

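Nut and pads are still aligned, with the nut's corner centred between them, and the fork hasn't moved. Torque holds at 0.276, so I'm continuing.

```bash
python3 - <<'E'
import h; from h import *
h.C=C+[-.0007,0]
turn2(5.02,5.75,.1,.0672+.0039,lim=.375,t0=T0+2*np.pi/3,n=16)
E
```

```text
31.67 a 5.12 F [-3.6 -0.1  6.1] Tz 0.297 sd 0.037 w 0.0288 j6 1.09
32.18 a 5.22 F [-3.6 -0.3  6.3] Tz 0.368 sd 0.026 w 0.0285 j6 1.19
32.7 a 5.32 F [-3.4 -0.2  6.5] Tz 0.332 sd 0.037 w 0.0285 j6 1.29
33.22 a 5.42 F [-3.5  0.1  6.5] Tz 0.379 sd 0.027 w 0.0288 j6 1.39
```

```bash
python3 - <<'E'
import h; from h import *
h.C=C+[-.0007,0]
turn2(5.42,5.61,.1,.0672+.0039,lim=.46,t0=T0+2*np.pi/3,n=30)
m,sd=tz(40);print(np.round(m,3))
E
```

```text
33.97 a 5.52 F [-3.7 -0.1  6.6] Tz 0.419 sd 0.03 w 0.0285 j6 1.49
[-3.547 -0.234  6.643 -0.039  0.617  0.41 ]
```

It reads 0.41 N·m averaged. I'll add a small margin of 0.08 rad, release, retreat and look.

```bash
python3 - <<'E'
import h; from h import *
h.C=C+[-.0007,0]
turn2(5.52,5.6,.08,.0672+.0039,lim=1,t0=T0+2*np.pi/3,n=40)
effector.set_gripper(.05)
m,sd=tz(25);print('open',np.round(m,3))
robot.movel([*h.C,.175],velocity=.12)
t=np.pi/2
robot.movel([.551,.0175,.175],q(t),velocity=.1)
robot.hold(.2);st()
d=cam('wrist','w7.png');np.savez('pics/w7.npz',**d)
u,v=263,152
cv2.imwrite('pics/w7z.png',cv2.resize(d['image'][v:v+120,u:u+120],None,fx=5,fy=5,interpolation=cv2.INTER_CUBIC))
E
```

```text
35.55 a 5.6 F [-3.6 -0.2  6.7] Tz 0.413 sd 0.025 w 0.0286 j6 1.57
open [ 0.008 -0.017  0.003 -0.     0.007 -0.005]
 39.37 [0.551  0.0175 0.175 ] F [ 0.16 -0.09  0.36] T [-0.018 -0.05  -0.03 ] w 0.0504 j6 -0.071
```

View pics/w7.png

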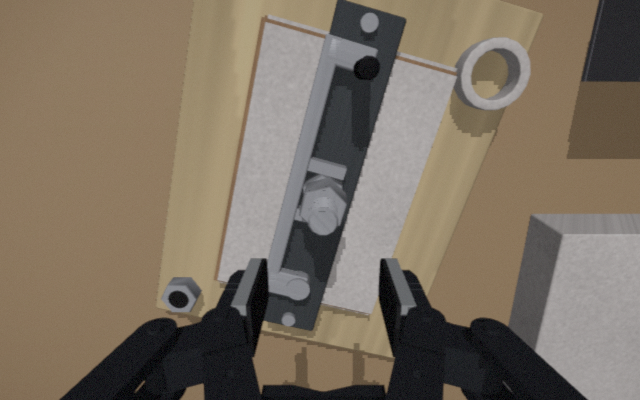

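View pics/w7z.png

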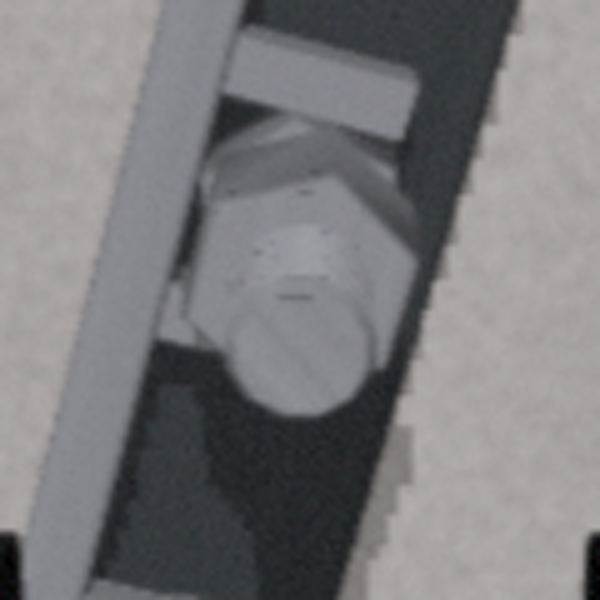

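The fork is still home, with the knob at (367,68) compared with (367,69) before. Nut 2 is now lower, its corners in zoom pixels at (207,190), (335,175), (418,258), (380,370) and (193,318). Checking its angle against the expected turn.

```bash
python3 - <<'E'
from h import *
W=dict(np.load('pics/w7.npz'))
V=[(335,175),(418,258),(380,370),(190,318),(208,200)]
P=np.array([ray(W,(263+a/5,152+b/5),.0925)[:2] for a,b in V])
Cc=cv2.minEnclosingCircle(np.float32(P));print(Cc)
an=np.rad2deg(np.arctan2(*(P-np.array([.5517,.0173])).T[::-1]));print(an,an%60)
print('expected',(16.5-np.rad2deg(5.6-.41/1.5))%60)
E
```

```text
((0.5510445833206177, 0.017751313745975494), 0.01706615835428238)
[  74.31343641   15.72915823  -47.54839389 -164.38334848  134.41756978] [14.31343641 15.72915823 12.45160611 15.61665152 14.41756978]
expected 11.3044811269815
```

The angle agrees with the expected relaxed sleeve to within about 3°, so there was no slip. I'll confirm that the jam held by regripping the relaxed sleeve and winding it back to the same angle, where the torque should return to about 0.41.

```bash
python3 - <<'E'
import h; from h import *
h.C=C+[-.0007,0];t1=T0+2*np.pi/3
robot.movep([*h.C,.15],q(t1-5.33))
r=robot.movel([*h.C,.0662],velocity=.08,force_limit=10);print(r)
if not r:
    effector.set_gripper(0,80)
    m,_=tz(20);print('grip',np.round(m,3))
    turn2(5.33,5.60,.09,.0662+.0051,lim=.44,t0=t1,n=30)
E
```

```text
False
grip [-1.219 -0.062  5.324 -0.04   0.207  0.013]
43.26 a 5.42 F [-1.2 -0.5  5.7] Tz 0.14 sd 0.031 w 0.0285 j6 1.4
44.01 a 5.51 F [-1.7 -0.6  6.1] Tz 0.268 sd 0.037 w 0.0289 j6 1.48
44.76 a 5.6 F [-1.8 -0.8  6.5] Tz 0.37 sd 0.031 w 0.0287 j6 1.57
```

The torque rises elastically at about 1.4 N·m/rad, which is the sleeve spring, so the core is holding and the nuts are jammed. One small last nudge will put it at about 0.43.

```bash
python3 - <<'E'
import h; from h import *
h.C=C+[-.0007,0];t1=T0+2*np.pi/3
turn2(5.60,5.70,.05,.0662+.0051,lim=.42,t0=t1,n=35)
effector.set_gripper(.05)
robot.movel([*h.C,.18],velocity=.12)
robot.movel([.551,.0175,.175],q(np.pi/2),velocity=.1)
robot.hold(.2)
d=cam('wrist','w8.png');W=d
k=ray(W,(366,68),.093);print(k)
robot.movep([.45,.02,.3],q(np.pi/2));robot.hold(.3);cam('scene','s8.png');cam('side','d8.png');st()
a=cv2.imread('pics/s8.png')[150:255,280:435];b=cv2.imread('pics/d8.png')[200:305,265:395]
cv2.imwrite('pics/c8.png',cv2.resize(np.hstack([a,b]),None,fx=2.7,fy=2.7,interpolation=cv2.INTER_CUBIC))
E
```

```text
45.59 a 5.65 F [-1.7 -0.9  6.6] Tz 0.431 sd 0.03 w 0.0287 j6 1.62
[0.57724716 0.10758167 0.093     ]
 50.22 [0.4502 0.02   0.2989] F [ 0.13  0.43 -0.53] T [-0.009  0.    -0.005] w 0.0499 j6 -0.082
```

View pics/w8.png

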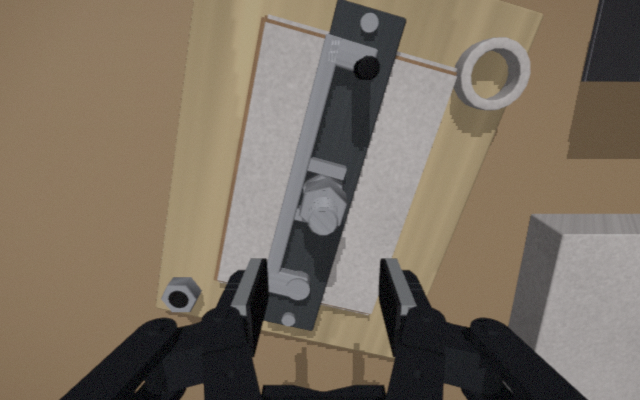

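View pics/c8.png

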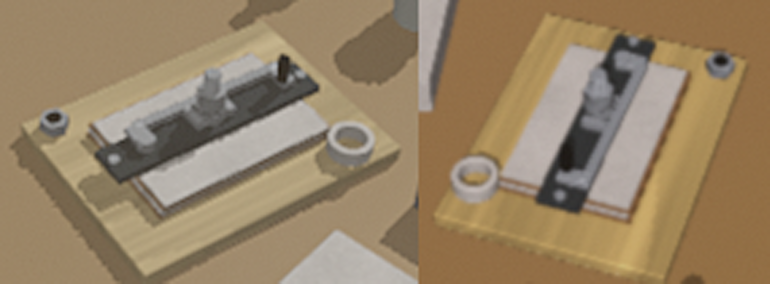

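The fork is home with the knob at (366,68), unchanged. The spare nut and tape are where they started, and the arm is clear of everything. Handing in.

```bash
python3 -c "
from h import *
print(robot.sign_off())"
```

```text
the job is handed in; nothing more can be done
None
```

The fork is fully home on the lower nut, and the upper nut is jammed against it at about 0.43 N·m. I handed the job in at about 50 s.

- **Fork:** I swung it in by its knob until it hit the stop at about 10 N. The camera put it at about -0.01 rad from home, and it looked the same at the end.
- **Upper nut:** I turned it down about 5.65 rad in total, with one regrip. It met the washer at about 3.8 rad.
- **Jam check:** After the first tightening I let go and regripped. The torque rose at about 1.4 N·m/rad, which is the sleeve spring, so the threaded core was holding. I finished with a small extra turn to the final torque.
- **Small disagreements:** The torque signal is noisy, and averaged readings scattered by about ±0.02 N·m. While running down it read about 0.04 N·m instead of the stated 0.06. The upper nut's angle after release differed from the expected one by about 3°.
- **Not measured:** I didn't measure the lower nut's own angle. In the seated fork it only has about 0.2 rad of play, within the 0.35 allowed.
- **Bystanders:** The tape and spare nut on the press look unmoved. I didn't recheck the other items, but the arm didn't go near them.

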